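# Fit a keyed shaft to its flanged hub in the assembly nest

### The job

Take the steel hub with the square flange, set it boss up in the metal nest whose pocket has the same square outline until it lies flat on the pocket's floor, and let go of it. Then take the shaft that has a key along its side out of the wooden stand, push it down into the hub, turning it until the key slips into the keyway, and keep pushing until its collar sits on the hub's face against the nest's spring plunger. Finish while still gripping the shaft and holding it pressed fully home, ready for the grub screw to be tightened; leave the plain shaft, the round-flanged hub and the other things on the bench where they are.

Things in the scene. Friction and masses are not known exactly. Their poses are not given: they have to be found in the camera images.
- hub_centre (a point): Keyed hub, bare steel, about 0.4 kg, loose, flange down on the bench. Square flange 64 x 64 x 10 mm, foot edge chamfered 2 mm; above it a round boss of 48 mm diameter, gripped there, to 46 mm over the underside. Point: on the axis half-way up, 23 mm above the underside. z: bore axis, up; x: towards the keyway; the flange's sides run along x and y.
- hub_face (a point): Centre of the hub's top face, 46 mm above its underside, where the bore opens: through bore of 25.5 mm diameter with a 1 mm chamfer and one keyway, 10 mm wide, its bottom 17 mm from the axis. Same axes as hub_centre: x points to the keyway. A small grub screw shows in the boss on its +y side.
- square_nest: Nest with the square pocket, fixed: grey metal block 100 x 100 mm on a dark foot 112 mm square, top face 32 mm above the bench. Pocket 67 x 67 mm, 8 mm deep (floor 24 mm above the bench): it takes the flange in any of four quarter turns with 1.5 mm play a side, 2 mm proud of the block. Origin: centre of the underside; x, y along the pocket's sides.
- square_nest_plunger (a joint): Spring plunger in the middle of the square nest's floor: steel pin of 14 mm diameter standing 12 mm above the floor, inside the bore once the hub is seated. Value in m: 0 = up, grows as it is pressed down, stop at 0.0115. It pushes back with 5 N at first, 11 N at 0.009 (shaft fully home), and lifts the shaft again if that is let go.
- shaft_grip (a point): Keyed steel shaft, 99 mm tall, about 0.25 kg, upright in a hole of the wooden stand. Its top is a square end 20 x 20 mm, 48 mm tall, for gripping; below that a collar of 36 mm diameter, 8 mm thick, with a dark line over the key. Point: axis, middle of the square end, 24 mm below the top. x: towards the key; z up; the square's sides run along x and y.
- shaft_tip (a point): Middle of the keyed shaft's lower end, 75 mm below shaft_grip, same axes. From here up: plain pilot 24 mm diameter, 13 mm long, its tip tapered 3 mm over 4 mm; then 30 mm of the same diameter with the key, 8 mm wide, its top 16 mm from the axis; the collar's underside is 43 mm above this point. Fully home it is 43 mm below hub_face.
- shaft_stand: Wooden block 160 x 70 x 26 mm fixed to the bench with two upright holes, 12 mm deep and 25.6 mm wide, 45 mm either side of its middle along its x; either shaft may stand in either hole. Origin: centre of the underside.
- plain_shaft: The other shaft in the stand, the same but without key and line; to be left alone. Origin: middle of its lower end.
- round_nest: The other nest, alike outside but with a round pocket of 69 mm diameter; not used. Origin: centre of the underside, on the bench.
- round_hub: The other hub, with a round flange of 66 mm diameter and a plain bore without keyway; to be left alone. Origin: centre of the underside.
- jar_red: Small white jar with red lid, 50 mm wide, 55 mm tall, at the back; a bystander. Origin: underside.
- jar_white: Small white jar with white lid, 42 mm wide, 50 mm tall, at the back; a bystander. Origin: underside.
- hexkey_set: Hex keys in a yellow holder, 111 x 94 x 18 mm, behind the hubs; a bystander. Origin: underside.
- block_123: Drilled steel block 75 x 50 x 25 mm at the back right; a bystander. Origin: underside.
Not all that is in view belongs to the job. Leave any green or pink look-alike of the part that bears shaft_grip alone. Leave any green or turquoise look-alike of the part that bears hub_centre alone.

How it is judged:
By the outcome, as a careful person would: the job done as asked, in the order asked, and still so for the second after the job is handed in, while the arm keeps its last pose, push and grip.
It also fails if it takes over 64 s, if anything falls off the work surface, if the arm or the gripper's body presses on something with over 40 N, if the wrist force passes 120 N, or if a joint passes its speed limit or range.

### The arm

A 7-joint arm with a two-finger parallel gripper is mounted at the origin on a cart in front of the work surface, level with it; the furniture and walls round the work are solid. World frame = base frame: x ahead of the robot, y to its left, z up, the work surface at z = 0. Lengths are in m, angles in rad, forces in N, time in s.
With the tool pointing down it reaches from about 0.4 to 0.9 m from the base axis. Payload 5.5 kg.
Tool frame: the origin (TCP) lies midway between the tips of the shut fingers; the grasp point (between the pads) lies 19 mm behind it (tcp_to_grasp is the z of the grasp point in the tool frame, in m); z points along the fingers, y is the line along which they close (so a half turn about z gives the same grasp; the last joint's range is limited). The gripper opens to 92 mm and grips with 3 to 60 N. Pads are 19 mm wide; open, the fingers measure 130 mm over their backs; the gripper's body (75 mm by 190 mm) begins 47 mm behind the grasp point.
Start: joints at [-1.049, 0.501, -0.427, 1.55, 0.221, 1.138, -0.21], TCP at [0.166, 0.628, 0.227] pointing down, gripper open.
Joint ranges: [-2.88, 2.88], [-0.31, 2.03], [-1.54, 1.56], [0.2, 2.42], [-1.41, 4.55], [0.19, 2.02], [-2.57, 2.57]. Speed limits (rad/s): [2.57, 2.57, 3.14, 3.14, 3.14, 3.14, 3.14].

### API

Orientations are given as a unit quaternion [w, x, y, z].
In Python, from station import read_state, grab_frame, camera_model, hand_in, tcp_to_grasp gives the robot as it stands. The module is installed in compiled form; this text tells all that it offers.
- The arm moves only by the shell command python3 -m jog 'ROWS'. ROWS is JSON, a list that holds one entry, the list of rows, each a list of 7 numbers: the opening, from -1 (shut) to 1 (fully open), then the shift along the tool's x, y, z scaled (see below), then the turn, a rotation vector about the tool's x, y, z scaled (see below). A call has 1 to 8 rows; each row is the pose to reach, as a shift and turn from the pose commanded when the call began, along the tool's axes at that moment; what a row does not reach only later rows make up. The controller multiplies each number of a shift by 0.12 m and each number of a turn by 45 degrees. A row lasts 1/8 s, in which the tool goes at most 62.5 mm and 10.7 degrees, less where a joint would pass 70% of its speed; a pose out of reach is approached as far as the arm can. A call with a number of a shift or a turn outside -1 to 1 is refused whole. A call with a gripper value outside its range is refused whole. The fingers move at their own pace and stop on an object; the grip force is fixed at half the most. Time passes only in rows, so rows that repeat a pose let the fingers close. It gives the time, the measured TCP pose, the force, the opening and the grip force at its end, in the units of the state.
- read_state(): the state, without advancing time (a new reading comes with each control period).
- grab_frame(name): name is "side" or "top"; returns (picture, depth): 384x512x3 uint8, blue, green, red; 384x512 float32, m along the optical axis (not along the pixel's ray), 0 where there is no reading.
- camera_model(name): a dict with "fx", "fy", "cx", "cy" (pixels), "distortion" ([k1, k2, p1, p2, k3] as OpenCV has them; the pictures are not rectified), "extrinsics" (4x4, takes a point from camera to world coordinates). Camera axes: x right, y down, z forward; pixel columns grow to the right and rows downward; lengths in m; the calibration is good to about 2 mm. A picture is of the moment at which its call begins. camera_model takes no time and is no camera call.
- hand_in(): hands the job in; it is judged then, once.
The state is a dict: "t": time; "joint_pos": joint angles; "qvel": joint speeds; "joint_efforts": joint torques, N m; "tool_pos": TCP position; "ee_rot": TCP orientation; "wrist_force": force on the tool from outside, world axes, zero at the start; "moment": the same for the moment, N m; "width": opening from 0.0 (shut) to 1.0 (fully open); "gripper_force": force on a finger pad.
Only numpy, scipy, OpenCV 4.12 (cv2) and the standard library are available. Lean on these libraries where they do the work, as an engineer would, in place of code of your own. Each camera call takes 0.05 s, during which the arm holds its last target. There are 200 camera calls.

## Working session

There is one attempt and no reset: what is moved stays moved. The work goes in short steps, Python scripts to look and compute and a shell command to move; the robot and the scene stay as the last step left them, time stands still between calls to the robot, and variables do not carry over. Pictures are saved under pics/ and viewed, at most 10 in all, crops included, and the job is handed in when it is done.

```bash
mkdir -p pics; cat > h.py <<'E'
import numpy as np, cv2
from station import *
def grab(n,name=None):
    im,d=grab_frame(n)
    if name: cv2.imwrite('pics/%s.png'%name,im); np.save('pics/%s.npy'%name,d)
    return im,d
def pt(cam,u,v,d):
    m=camera_model(cam);K=np.array([[m['fx'],0,m['cx']],[0,m['fy'],m['cy']],[0,0,1]])
    p=cv2.undistortPoints(np.array([[[u,v]]],float),K,np.array(m['distortion'],float))[0,0]
    E=np.array(m['extrinsics']);c=np.array([p[0],p[1],1.])
    return E,c
def px(cam,u,v,d):
    E,c=pt(cam,u,v,d); return (E@np.r_[c*d,1])[:3]
def pz(cam,u,v,z):   # intersect ray with plane z
    E,c=pt(cam,u,v,0); r=E[:3,:3]@c; o=E[:3,3]; return o+r*(z-o[2])/r[2]
def proj(cam,P):
    m=camera_model(cam);K=np.array([[m['fx'],0,m['cx']],[0,m['fy'],m['cy']],[0,0,1]])
    T=np.linalg.inv(np.array(m['extrinsics']))
    return cv2.projectPoints(np.array(P,float).reshape(-1,1,3),cv2.Rodrigues(T[:3,:3])[0],T[:3,3],K,np.array(m['distortion'],float))[0][:,0]
def tri(u1,u2):  # side px, top px
    A=[];b=[]
    for c,u in(('side',u1),('top',u2)):
        E,k=pt(c,*u,0); r=E[:3,:3]@k; r/=np.linalg.norm(r); M=np.eye(3)-np.outer(r,r); A.append(M);b.append(M@E[:3,3])
    return np.linalg.solve(A[0]+A[1],b[0]+b[1])
E
python3 - <<'E'
from h import *
for n in('side','top'):
    im,d=grab(n,n+'0'); cv2.imwrite(f'pics/{n}0b.png',cv2.resize(im,(768,576)))
    m=camera_model(n); print(n,np.round(np.array(m['extrinsics']),3).tolist(),m['fx'],m['fy'])
s=read_state();print(s,tcp_to_grasp)
E
```

```text
side [[0.989, -0.098, 0.115, 0.39], [-0.151, -0.594, 0.79, -0.928], [-0.009, -0.798, -0.602, 0.772], [0.0, 0.0, 0.0, 1.0]] 360.65601309175975 360.65601309175975
top [[-0.0, -0.997, 0.083, 0.415], [-1.0, 0.0, -0.0, -0.019], [0.0, -0.083, -0.997, 1.505], [0.0, 0.0, 0.0, 1.0]] 480.0242831457932 480.0242831457932
{'t': 0.1, 'joint_pos': array([-1.04879024,  0.50175184, -0.42681794,  1.55131783,  0.22078804,
        1.13830024, -0.21030619]), 'qvel': array([-0.00040804, -0.00330152,  0.00020335, -0.00309254,  0.00109378,
        0.00014872, -0.00057296]), 'joint_efforts': array([-1.19423016e-02, -5.67876899e+01, -5.83881408e+00, -2.79914832e+01,
       -6.90374617e-02,  2.40688567e-02,  3.96313237e-05]), 'tool_pos': array([0.16622206, 0.62774769, 0.22579589]), 'ee_rot': array([-1.50503673e-04,  1.29021933e-01,  9.91641364e-01, -8.50173837e-04]), 'wrist_force': array([ 0.66015725, -0.29485532, -1.1027094 ]), 'moment': array([ 0.01463861, -0.02442542,  0.0186361 ]), 'gripper_force': 0.0, 'width': 0.9977222056285019} -0.0188
```

View pics/top0b.png

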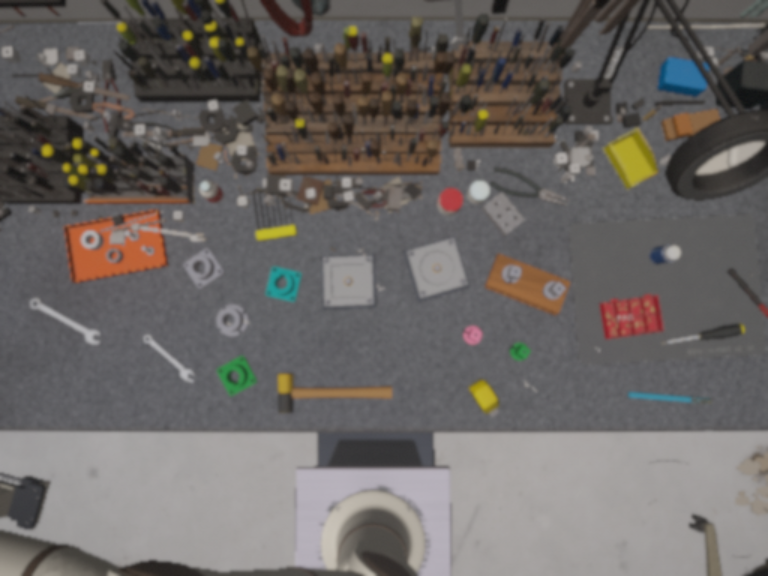

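View pics/side0b.png

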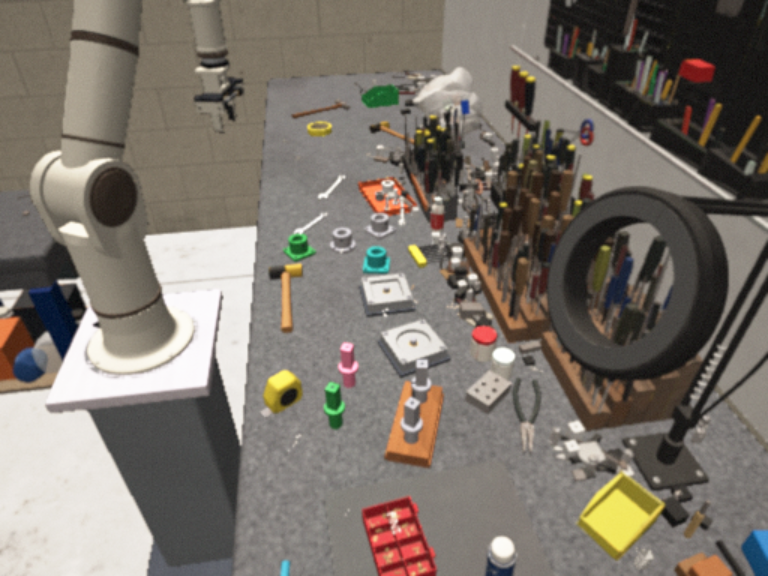

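Top view (768 px wide) and candidates: the bare steel square hub is at (203,267). Its look-alikes are the round hub (232,320), turquoise (283,284) and green (237,376). Nests are at (348,280), which looks square, and (437,268), which looks round. The stand shafts are at (512,273) and (554,289), with pink (472,335) and green (519,352) look-alikes. A close crop should settle the hub and which shaft has the key.

```bash
python3 - <<'E'
from h import *
t=cv2.imread('pics/top0.png');s=cv2.imread('pics/side0.png')
def c(im,u,v,w,h,W,H): return cv2.resize(im[v:v+h,u:u+w],(W,H),interpolation=cv2.INTER_CUBIC)
# top hub: 115..165 x 155..230 ; shafts; nests; side shafts
a=c(t,115,157,40,40,400,300*4//3)[:300] if 0 else c(t,115,160,40,30,400,300)
b=c(t,332,168,52,39,400,300)
d=c(s,255,232,56,42+0,400,300)
e=c(t,208,155,108,54+27,400,300)
cv2.imwrite('pics/c1.png',np.vstack([np.hstack([a,b]),np.hstack([d,e])]))
E
```

```text
(no output)
```

View pics/c1.png

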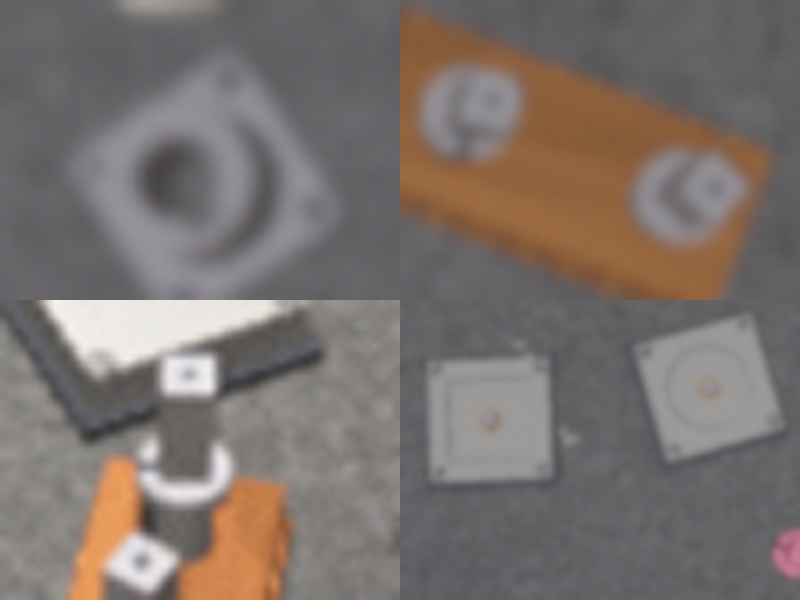

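The crop shows the square flange on the steel hub. The left nest, top px (232,187), is the square one. The left stand shaft, top px (342,182), has the dark line at its lower (−x) edge, about (340,187). Next I measure these and look for the keyway.

```bash
cat > cloud.py <<'E'
from h import *
def cloud(cam,im,d):
    m=camera_model(cam);K=np.array([[m['fx'],0,m['cx']],[0,m['fy'],m['cy']],[0,0,1]])
    v,u=np.mgrid[:384,:512]; p=cv2.undistortPoints(np.stack([u,v],-1).reshape(-1,1,2).astype(float),K,np.array(m['distortion'],float))[:,0]
    P=np.c_[p,np.ones(len(p))]*d.reshape(-1,1); E=np.array(m['extrinsics']); return (P@E[:3,:3].T+E[:3,3]).reshape(384,512,3)
E
python3 - <<'E'
from cloud import *
I={};C={}
for n in('top','side'):
    I[n]=cv2.imread(f'pics/{n}0.png'); C[n]=cloud(n,I[n],np.load(f'pics/{n}0.npy'))
def sel(n,c,r,z0,z1):
    P=C[n].reshape(-1,3); k=(np.linalg.norm(P[:,:2]-c,axis=1)<r)&(P[:,2]>z0)&(P[:,2]<z1); return P[k]
def rect(P,t):
    (c,s,a)=cv2.minAreaRect((P[:,:2]*1000).astype(np.float32)); print(t,len(P),'rect c',np.round(c,1),np.round(s,1),'ang',round(a,1),'med z',np.round(np.median(P[:,2]),4))
for nm,px0,z in(('hub',(135,178),.046),('nest',(232,187),.032),('shaft',(342,182),.06),('stand',(352,190),.026)):
    c=pz('top',*px0,z)[:2]; print(nm,np.round(c,3))
    for n in('top','side'):
        for z0,z1 in {'hub':[(.004,.02),(.03,.06)],'nest':[(.02,.04),(.005,.04)],'shaft':[(.035,.06),(.085,.11)],'stand':[(.015,.034)]}[nm]:
            P=sel(n,c,{'hub':.052,'nest':.085,'shaft':.03,'stand':.1}[nm],z0,z1)
            if len(P)>5: rect(P,n+' %g-%g'%(z0,z1))
cl=cv2.createCLAHE(4,(1,1))
def c(im,u,v,w,h): 
    g=cv2.cvtColor(im[v:v+h,u:u+w],cv2.COLOR_BGR2GRAY); g=cv2.normalize(g,None,0,255,cv2.NORM_MINMAX); return cv2.resize(g,(400,300),interpolation=cv2.INTER_CUBIC)
cs=proj('side',[list(pz('top',135,178,.046)[:2])+[.046]])[0];ss=proj('side',[list(pz('top',342,182,.06)[:2])+[.06]])[0]; print(cs,ss)
f=lambda im,q,w,h:c(im,int(q[0])-w//2,int(q[1])-h//2,w,h)
cv2.imwrite('pics/c2.png',np.vstack([np.hstack([f(I['top'],(135,178),32,24),f(I['side'],cs,32,24)]),np.hstack([f(I['top'],(342,182),24,18),f(I['side'],ss,32,24)])]))
E
```

```text
hub [0.561 0.345]
top 0.004-0.02 263 rect c [561.9 347.2] [94.7 98. ] ang 0.3 med z 0.0095
top 0.03-0.06 167 rect c [561.8 351.4] [47.5 47.2] ang 36.2 med z 0.0453
side 0.004-0.02 102 rect c [563.9 352.2] [65.8 66.1] ang 33.3 med z 0.0105
side 0.03-0.06 96 rect c [562.8 351.2] [46.5 51.6] ang 26.3 med z 0.0414
nest [0.534 0.048]
top 0.02-0.04 1017 rect c [534.5  45.5] [100.6 110.3] ang 2.1 med z 0.0297
top 0.005-0.04 1331 rect c [536.8  49.5] [162.6 154.9] ang 30.1 med z 0.0271
side 0.02-0.04 609 rect c [535.1  43.3] [100.7 121.5] ang 1.7 med z 0.0304
side 0.005-0.04 803 rect c [541.9  41.9] [126.1 124.3] ang 1.0 med z 0.0261
shaft [ 0.547 -0.286]
top 0.085-0.11 23 rect c [ 544.4 -278.2] [18.2 17.8] ang 79.8 med z 0.1026
side 0.035-0.06 45 rect c [ 540.9 -287.5] [11.3 27.4] ang 70.2 med z 0.0433
side 0.085-0.11 57 rect c [ 542.4 -287.4] [ 8.7 20. ] ang 59.4 med z 0.0982
stand [ 0.526 -0.323]
top 0.015-0.034 947 rect c [ 528.6 -321.4] [161.7  75.7] ang 68.9 med z 0.0263
side 0.015-0.034 969 rect c [ 529.3 -322. ] [161.4  70.3] ang 68.4 med z 0.0264
[252.55359007 145.7865173 ] [281.24356991 258.29945909]
```

View pics/c2.png

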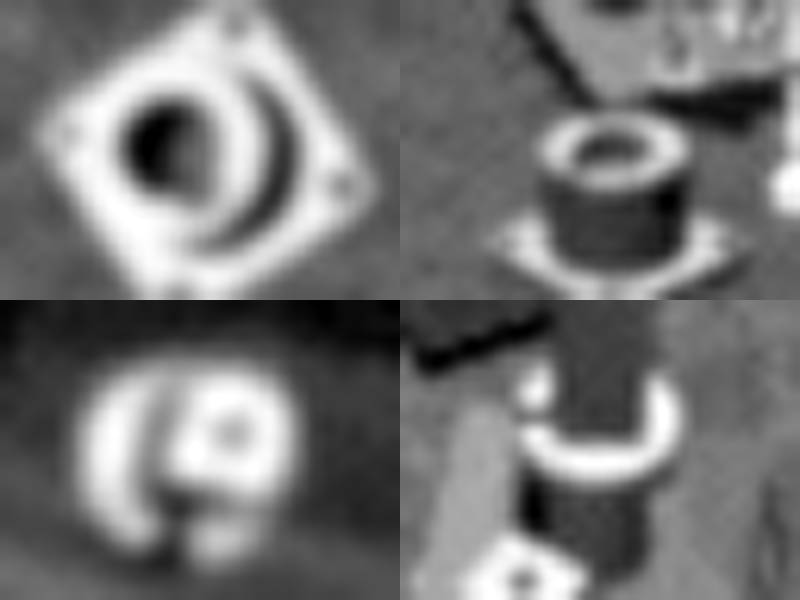

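The shaft line is clear at (175,530) in the lower-left panel, so the key points to about 170° in world yaw. The keyway is still unclear, so I score the four possible directions numerically, refine the nest pose and work out the move.

```bash
cat > mv.py <<'E'
import sys
from h import *
from scipy.spatial.transform import Rotation as R
def need(x,y,z,yaw):  # yaw = world angle of tool y (deg), tool z down
    s=read_state(); q=s['ee_rot']; r=R.from_quat([q[1],q[2],q[3],q[0]])
    d=r.inv().apply(np.array([x,y,z])-s['tool_pos'])/.12
    a=np.deg2rad(yaw); ty=np.array([np.cos(a),np.sin(a),0]); tz=np.array([0,0,-1.]); tx=np.cross(ty,tz)
    t=(r.inv()*R.from_matrix(np.c_[tx,ty,tz])).as_rotvec(degrees=True)/45
    cy=r.apply([0,1,0]); print('shift',np.round(d,3),'turn',np.round(t,3),'now',np.round(s['tool_pos'],4),'yaw %.1f'%np.degrees(np.arctan2(cy[1],cy[0])),'q',np.round(s['joint_pos'],2),'F',np.round(s['wrist_force'],1),'w %.3f gf %.1f t %.2f'%(s['width'],s['gripper_force'],s['t']))
if __name__=='__main__': need(*map(float,sys.argv[1:5]))
E
python3 - <<'E'
from cloud import *
av={}
for n in('top','side'):
    fr=[grab_frame(n)[0].astype(np.float32) for _ in range(4)]; av[n]=cv2.cvtColor((sum(fr)/4).astype(np.uint8),cv2.COLOR_BGR2GRAY).astype(np.float32)
c=np.array([.5625,.3513])
for n in('top','side'):
    print(n)
    for a in range(0,360,15):
        t=np.radians(a); P=[[c[0]+r*np.cos(t),c[1]+r*np.sin(t),.046] for r in (.008,.010,.012,.014,.016,.018,.020,.022,.025)]
        q=proj(n,P).astype(np.float32); v=cv2.remap(av[n],q[:,:1],q[:,1:],cv2.INTER_CUBIC)[:,0]; print(a,v.astype(int))
C=cloud('top',None,np.load('pics/top0.npy')).reshape(-1,3); D=cloud('side',None,np.load('pics/side0.npy')).reshape(-1,3)
for P in(C,D):
    k=(abs(P[:,0]-.534)<.056)&(abs(P[:,1]-.045)<.065)&(P[:,2]>.0285)&(P[:,2]<.036); Q=P[k]; print(cv2.minAreaRect((Q[:,:2]*1000).astype(np.float32)),np.median(Q[:,2]))
    for b,z0,z1 in((.05,.02,.0275),): 
        k=(abs(P[:,0]-.534)<.045)&(abs(P[:,1]-.045)<.045)&(P[:,2]>z0)&(P[:,2]<z1); Q=P[k]; print('pocket',cv2.minAreaRect((Q[:,:2]*1000).astype(np.float32)),np.median(Q[:,2]))
E
python3 mv.py .562 .351 .2 122
```

```text
top
0 [ 84  92 109 127 138 145 145 144 141]
15 [ 78  86 103 120 134 143 145 143 131]
30 [ 73  81  96 115 130 141 144 143 129]
45 [ 72  76  91 110 128 140 145 143 130]
60 [ 70  75  88 105 125 138 144 144 139]
75 [ 68  73  84 103 122 135 144 145 140]
90 [ 68  72  85 102 122 135 143 143 138]
105 [ 70  76  88 107 127 137 145 145 141]
120 [ 72  78  93 113 131 143 146 146 137]
135 [ 77  82  99 117 134 143 146 147 139]
150 [ 81  89 104 124 137 144 147 148 144]
165 [ 88  95 112 128 140 145 145 145 145]
180 [ 93  98 110 124 134 139 137 133 133]
195 [ 96  98 105 113 124 130 128 121 114]
210 [100 102 107 116 124 127 123 112 100]
225 [104 110 117 125 130 129 121 107  90]
240 [110 117 128 135 139 134 124 106  86]
255 [112 123 133 141 141 137 122 104  84]
270 [113 125 135 142 142 137 124 106  87]
285 [112 123 134 142 143 139 125 109  94]
300 [110 120 132 139 143 137 126 109 103]
315 [104 116 127 138 142 140 133 123 122]
330 [ 98 108 121 134 141 142 139 136 136]
345 [ 89  99 116 130 140 144 144 142 140]
side
0 [138 163 185 208 220 220 215 195 157]
15 [129 147 175 197 216 222 218 208 170]
30 [120 13
[... 883 characters left out ...]
 206 211 205 193 172 144]
((533.98291015625, 50.651611328125), (99.8697280883789, 99.99810028076172), 2.066850423812866) 0.03196154965828757
pocket ((534.7015991210938, 45.53310775756836), (84.38439178466797, 85.64311981201172), 84.63670349121094) 0.024325007200679538
((534.9265747070312, 49.746612548828125), (100.66586303710938, 108.65065002441406), 1.7089136838912964) 0.03245013637339256
pocket ((533.3029174804688, 44.70439910888672), (89.04642486572266, 88.14554595947266), 89.91600799560547) 0.024675097250651423
shift [-3.779 -1.391  0.222] turn [ 0.    -0.    -1.041] now [0.1663 0.6284 0.2267] yaw 75.2 q [-1.05  0.5  -0.43  1.55  0.22  1.14 -0.21] F [-0.7  0.5  0.7] w 1.002 gf 0.0 t 0.50
```

Both views show a dark notch in the ring at about 210°, so the keyway points to 213–215°. I'll move over the hub, turning to yaw 60°, which keeps the pads clear of the grub screw at 305°.

```bash
for i in 1; do
python3 -m jog '[[[0.6,-0.47,-0.18,0,0,0,0],[0.6,-0.94,-0.35,0,0,0,0],[0.6,-0.94,-0.35,0,0,0,0]]]' | tail -c 300
python3 -m jog '[[[0.6,-0.47,-0.18,0,0,0,0],[0.6,-0.94,-0.35,0,0,0,0],[0.6,-0.94,-0.35,0,0,0,0]]]' | tail -c 300
python3 -m jog '[[[0.6,-0.47,-0.18,0,0,0,0],[0.6,-0.94,-0.35,0,0,0,0],[0.6,-0.94,-0.35,0,0,0,0]]]' >/dev/null
python3 -m jog '[[[0.6,-0.47,-0.18,0,0,0,0.17],[0.6,-0.94,-0.35,0,0,0,0.34],[0.6,-0.94,-0.35,0,0,0,0.34],[0.6,-0.94,-0.35,0,0,0,0.34],[0.6,-0.94,-0.35,0,0,0,0.34]]]' >/dev/null
done
python3 mv.py .5625 .3513 .10 60
python3 - <<'E'
from cloud import *
for n in('top','side'):
    P=cloud(n,None,np.load(f'pics/{n}0.npy')); c=np.array([.5625,.3513])
    m=((P[...,2]>.004)&(P[...,2]<.06)&(np.linalg.norm(P[...,:2]-c,axis=2)<.055)&(np.linalg.norm(P[...,:2]-[.47,.295],axis=2)>.05)).astype(np.uint8)
    m=cv2.morphologyEx(m,cv2.MORPH_OPEN,np.ones((2,2)))
    l=cv2.connectedComponents(m,connectivity=4)[1]; u,v=np.round(proj(n,[[*c,.046]])[0]).astype(int)
    ids=l[v-6:v+7,u-6:u+7];k=np.bincount(ids[ids>0]).argmax(); Q=P[l==k]; print(n,len(Q),cv2.minAreaRect((Q[:,:2]*1000).astype(np.float32)))
E
```

```text
t: 0.88
tool_pos: [0.2719, 0.5548, 0.2265]
ee_rot: [0.002, 0.134, 0.991, -0.001]
wrist_force: [-0.2, 1.0, -0.2]
width: 0.804
gripper_force: 0.0
t: 1.25
tool_pos: [0.3688, 0.4853, 0.2265]
ee_rot: [0.001, 0.134, 0.991, -0.001]
wrist_force: [-1.0, 0.3, 0.1]
width: 0.805
gripper_force: 0.0
shift [-0.048  0.007  1.057] turn [ 0.001 -0.002  0.003] now [0.5572 0.3533 0.2268] yaw 60.1 q [-0.43  0.5  -0.25  1.53  0.13  1.13  0.35] F [-0.7  0.2 -1.2] w 0.800 gf 0.0 t 2.25
top 386 ((558.9381713867188, 348.1473693847656), (64.32880401611328, 65.66242980957031), 35.07453155517578)
side 214 ((466.251953125, -243.9033203125), (1373.6734619140625, 82.8327865600586), 80.37577819824219)
```

```bash

python3 -m jog '[[[0.6,-0.04,0,0.45,0,0,0],[0.6,-0.04,0,0.9,0,0,0],[0.6,-0.04,0,0.9,0,0,0]]]' >/dev/null
python3 -m jog '[[[0.6,0,0,0.4,0,0,0],[0.6,0,0,0.7,0,0,0],[0.6,0,0,0.87,0,0,0],[0.6,0,0,0.87,0,0,0],[-1,0,0,0.87,0,0,0],[-1,0,0,0.87,0,0,0],[-1,0,0,0.87,0,0,0],[-1,0,0,0.87,0,0,0]]]'
python3 mv.py .5625 .3513 .014 60
```

```text
t: 3.62
tool_pos: [0.5652, 0.35, 0.0162]
ee_rot: [0.001, 0.26, 0.966, 0.002]
wrist_force: [2.2, 2.8, 6.0]
width: 0.509
gripper_force: 30.0
shift [ 0.025 -0.002  0.018] turn [ 0.006  0.002 -0.003] now [0.5652 0.35   0.0162] yaw 59.9 q [-0.45  0.74 -0.2   1.64  0.2   0.77  0.3 ] F [2.2 2.8 6. ] w 0.509 gf 30.0 t 3.62
```

```bash

python3 -m jog '[[[0.6,0,0,0,0,0,0],[0.6,0,0,0,0,0,0],[0.6,0,0,0,0,0,0.22],[0.6,0,0,0,0,0,0.44],[0.6,0,0,0,0,0,0.66],[0.6,0,0,0,0,0,0.88]]]' >/dev/null
python3 -m jog '[[[0.6,0,0,0,0,0,0.22],[0.6,0,0,0,0,0,0.44],[0.6,0,0,0,0,0,0.66],[0.6,0,0,0,0,0,0.88],[0.6,0,0,0,0,0,0.88],[-1,0,0,0,0,0,0.88],[-1,0,0,0,0,0,0.88],[-1,0,0,0,0,0,0.88]]]'
python3 -m jog '[[[-1,0,0,0,0,0,0]]]'
python3 mv.py .5625 .3513 .014 -20
```

```text
t: 5.38
tool_pos: [0.5627, 0.3483, 0.0142]
ee_rot: [-0.001, 0.815, 0.579, -0.001]
wrist_force: [-4.4, 1.0, 2.1]
width: 0.52
gripper_force: 1.9
t: 5.5
tool_pos: [0.5628, 0.3482, 0.0142]
ee_rot: [-0.0, 0.816, 0.579, -0.001]
wrist_force: [-2.1, 0.2, 0.7]
width: 0.513
gripper_force: 30.0
shift [ 0.023 -0.01   0.001] turn [-0.002  0.001  0.016] now [0.5628 0.3482 0.0142] yaw -19.3 q [-0.69  0.74  0.14  1.66 -0.14  0.76 -0.83] F [-2.1  0.2  0.7] w 0.513 gf 30.0 t 5.50
```

```bash

python3 -m jog '[[[-1,0,0,-0.25,0,0,0],[-1,0,0,-0.5,0,0,0],[-1,0,0,-0.75,0,0,0]]]'
python3 -m jog '[[[-1,-0.27,0.07,0,0,0,0],[-1,-0.54,0.13,0,0,0,0],[-1,-0.81,0.2,0,0,0,0]]]' >/dev/null
python3 -m jog '[[[-1,-0.27,0.07,0,0,0,0],[-1,-0.54,0.13,0,0,0,0],[-1,-0.81,0.2,0,0,0,0]]]' >/dev/null
python3 -m jog '[[[-1,-0.27,0.07,0,0,0,0.18],[-1,-0.54,0.13,0,0,0,0.36],[-1,-0.81,0.2,0,0,0,0.54],[-1,-0.81,0.2,0,0,0,0.73],[-1,-0.81,0.2,0,0,0,0.73],[-1,-0.81,0.2,0,0,0,0.73]]]' >/dev/null
python3 mv.py .5343 .0505 .060 -52.3
python3 - <<'E'
from cloud import *
P={}
for n in('top','side'):
    im,d=grab(n,n+'1'); C=cloud(n,im,d); P[n]=C
    s=read_state()['tool_pos']
    Q=C.reshape(-1,3); k=(np.linalg.norm(Q[:,:2]-s[:2],axis=1)<.055)
    for z0,z1 in((.075,.1),(.105,.135),(.022,.036)):
        W=Q[k&(Q[:,2]>z0)&(Q[:,2]<z1)]
        if len(W)>10: print(n,z0,len(W),cv2.minAreaRect((W[:,:2]*1000).astype(np.float32)),np.median(W[:,2]))
f=lambda n,p,w,h:(lambda q:cv2.resize(cv2.imread(f'pics/{n}1.png')[int(q[1])-h//2:int(q[1])+h//2,int(q[0])-w//2:int(q[0])+w//2],(400,400),interpolation=cv2.INTER_CUBIC))(proj(n,[p])[0])
cv2.imwrite('pics/c3.png',np.hstack([f('top',[.534,.05,.06],70,70),f('side',[.534,.05,.06],70,70)]))
E
```

```text
t: 5.88
tool_pos: [0.5633, 0.3473, 0.1042]
ee_rot: [0.0, 0.816, 0.578, -0.001]
wrist_force: [0.1, -0.9, -3.8]
width: 0.514
gripper_force: 30.0
shift [ 0.    -0.008  0.367] turn [-0.     0.     0.008] now [0.5349 0.0497 0.104 ] yaw -51.9 q [-0.42  0.45  0.34  1.96 -0.21  0.77 -0.87] F [-0.6  0.6 -4.3] w 0.515 gf 30.0 t 7.38
top 0.022 64 ((514.4226684570312, 9.92936897277832), (46.028541564941406, 15.65249252319336), 0.09518935531377792) 0.031525322675680534
side 0.075 57 ((537.17333984375, 45.47919845581055), (63.708648681640625, 57.01416778564453), 1.3853836059570312) 0.09755641371430102
side 0.105 169 ((532.3286743164062, 46.178680419921875), (36.70983123779297, 81.30780029296875), 29.31836700439453) 0.12363120749501655
side 0.022 476 ((534.5292358398438, 49.156246185302734), (100.28167724609375, 104.4460678100586), 0.6222781538963318) 0.029823193911893864
```

View pics/c3.png

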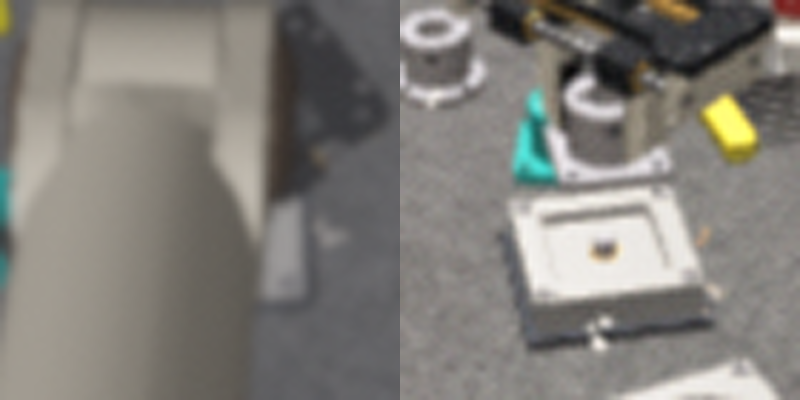

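The side view shows the flange hovering behind and above the pocket, with the keyway at the left (−x) side of the bore, as predicted. I'll lower it to just above the block and compare it with the pocket in an enlarged crop.

```bash

python3 -m jog '[[[-1,0,0,0.2,0,0,0],[-1,0,0,0.4,0,0,0],[-1,0,0,0.42,0,0,0],[-1,0,0,0.42,0,0,0]]]' >/dev/null
python3 mv.py .5343 .0505 .038 -52.3
python3 - <<'E'
from cloud import *
av=sum(grab_frame('side')[0].astype(np.float32) for _ in range(4))/4
cv2.imwrite('pics/side2.png',av)
u,v=proj('side',[[.534,.05,.035]])[0]; u0,v0=int(u)-20,int(v)-15; print(u0,v0)
cv2.imwrite('pics/c4.png',cv2.resize(av[v0:v0+30,u0:u0+40].astype(np.uint8),(800,600),interpolation=cv2.INTER_CUBIC))
a=np.radians(2.07);X=np.array([np.cos(a),np.sin(a)]);Y=np.array([-X[1],X[0]])
for nm,h,z in(('block',.05,.032),('pocket',.0335,.032)):
    print(nm,np.round((proj('side',[[*(np.array([.5343,.0505])+h*(i*X+j*Y)),z] for i,j in((-1,-1),(1,-1),(1,1),(-1,1))])-[u0,v0])*20+10).tolist())
p=read_state()['tool_pos']
for nm,h,z in(('flangetop',.032,p[2]-.004),('flange mid',.032,p[2]-.0122)):
    print(nm,np.round((proj('side',[[*(p[:2]+h*(i*X+j*Y)),z] for i,j in((-1,-1),(1,-1),(1,1),(-1,1))])-[u0,v0])*20+10).tolist())
E
```

```text
shift [-0.001 -0.014  0.135] turn [ 0.    -0.     0.004] now [0.5354 0.0492 0.0542] yaw -52.1 q [-0.39  0.53  0.31  1.98 -0.25  0.67 -0.84] F [ 0.6 -0.  -3.8] w 0.519 gf 30.0 t 7.97
237 176
block [[172.0, 547.0], [764.0, 473.0], [637.0, 134.0], [80.0, 199.0]]
pocket [[254.0, 474.0], [646.0, 426.0], [565.0, 198.0], [188.0, 242.0]]
flangetop [[269.0, 381.0], [647.0, 335.0], [569.0, 119.0], [205.0, 161.0]]
flange mid [[270.0, 421.0], [647.0, 374.0], [569.0, 157.0], [207.0, 200.0]][ WARN:0@3.789] global loadsave.cpp:1063 imwrite_ Unsupported depth image for selected encoder is fallbacked to CV_8U.
```

View pics/c4.png

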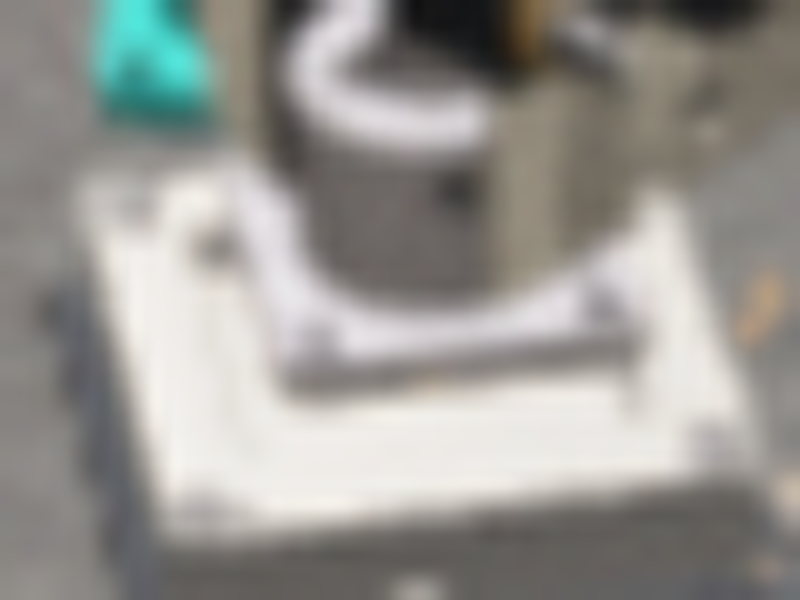

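In the crop the flange's near corners (280,370) and (645,335) sit about 2 mm too far +x relative to the block corners (160,535) and (760,475). The two edges are parallel. I'll correct that and lower gently.

```bash

python3 -m jog '[[[-1,-0.013,-0.024,0,0,0,0],[-1,-0.013,-0.024,0.03,0,0,0],[-1,-0.013,-0.024,0.06,0,0,0],[-1,-0.013,-0.024,0.08,0,0,0],[-1,-0.013,-0.024,0.09,0,0,0],[-1,-0.013,-0.024,0.1,0,0,0],[-1,-0.013,-0.024,0.1,0,0,0]]]'
python3 mv.py .5325 .0505 .038 -52.1
```

```text
t: 9.05
tool_pos: [0.532, 0.0504, 0.0418]
ee_rot: [-0.0, 0.946, 0.324, -0.0]
wrist_force: [0.1, -0.8, -4.3]
width: 0.51
gripper_force: 30.0
shift [0.004 0.001 0.032] turn [-0.     0.    -0.002] now [0.532  0.0504 0.0418] yaw -52.2 q [-0.39  0.54  0.3   1.99 -0.26  0.65 -0.83] F [ 0.1 -0.8 -4.3] w 0.510 gf 30.0 t 9.05
```

It is inside the pocket with no contact force, so I lower to the floor and release.

```bash

python3 -m jog '[[[-1,0,0,0.015,0,0,0],[-1,0,0,0.03,0,0,0],[-1,0,0,0.04,0,0,0],[-1,0,0,0.04,0,0,0]]]'
python3 mv.py .5325 .0505 .038 -52.1
```

```text
t: 9.55
tool_pos: [0.5322, 0.0504, 0.0381]
ee_rot: [-0.0, 0.946, 0.324, 0.0]
wrist_force: [-3.3, -1.2, 7.0]
width: 0.517
gripper_force: 30.0
shift [0.002 0.    0.001] turn [-0.001 -0.    -0.002] now [0.5322 0.0504 0.0381] yaw -52.2 q [-0.38  0.55  0.3   1.99 -0.26  0.64 -0.83] F [-3.3 -1.2  7. ] w 0.517 gf 30.0 t 9.55
```

```bash

python3 -m jog '[[[0.6,0,0,0,0,0,0],[0.6,0,0,0,0,0,0],[0.6,0,0,0,0,0,0],[0.6,0,0,-0.2,0,0,0],[0.6,0,0,-0.5,0,0,0],[0.6,0,0,-0.93,0,0,0],[0.6,0,0,-0.93,0,0,0]]]'
python3 -m jog '[[[0.6,0,0,0,0,0,-0.23],[0.6,0,0,0,0,0,-0.46],[0.6,0,0,0,0,0,-0.7],[0.6,0,0,0,0,0,-0.937],[0.6,0,0,0,0,0,-0.937]]]' >/dev/null
python3 -m jog '[[[0.2,-0.3,0.07,0,0,0,0],[0.2,-0.6,0.13,0,0,0,0],[0.2,-0.9,0.194,0,0,0,0]]]' >/dev/null
python3 -m jog '[[[0.2,-0.3,0.07,0,0,0,0],[0.2,-0.6,0.13,0,0,0,0],[0.2,-0.9,0.194,0,0,0,0]]]' >/dev/null
python3 mv.py .545 -.2795 .15 -10
python3 - <<'E'
from cloud import *
for n in('top','side'):
    av=0
    for i in range(3):
        im,d=grab_frame(n);av=av+im.astype(np.float32)/3
    cv2.imwrite(f'pics/{n}3.png',av.astype(np.uint8)); np.save(f'pics/{n}3.npy',d)
    Q=cloud(n,im,d).reshape(-1,3)
    for c,r,z0,z1 in(((.5322,.0504),.03,.06,.08),((.5322,.0504),.05,.0325,.045),((.545,-.2795),.028,.09,.12),((.508,-.363),.025,.09,.12)):
        W=Q[(np.linalg.norm(Q[:,:2]-c,axis=1)<r)&(Q[:,2]>z0)&(Q[:,2]<z1)]
        if len(W)>8: print(n,z0,len(W),cv2.minAreaRect((W[:,:2]*1000).astype(np.float32)),np.median(W[:,2]),W[:,2].std())
f=lambda n,p,w:(lambda q:cv2.resize(cv2.imread(f'pics/{n}3.png')[int(q[1])-w//2:int(q[1])+w//2,int(q[0])-w//2:int(q[0])+w//2],(400,400),interpolation=cv2.INTER_CUBIC))(proj(n,[p])[0])
cv2.imwrite('pics/c5.png',np.hstack([f('top',[.534,.05,.06],40),f('side',[.534,.05,.06],50)]))
E
```

```text
t: 10.42
tool_pos: [0.5356, 0.0507, 0.1528]
ee_rot: [0.0, 0.946, 0.324, 0.004]
wrist_force: [-0.2, 1.0, -0.3]
width: 0.798
gripper_force: 0.0
shift [-0.879  0.201 -0.016] turn [-0.001 -0.    -0.006] now [ 0.5401 -0.1714  0.1481] yaw -10.3 q [ 0.04  0.42  0.28  1.85 -0.15  0.89  0.21] F [-0.4  0.4 -0.3] w 0.599 gf 0.0 t 11.80
top 0.06 146 ((532.8330688476562, 51.198490142822266), (45.51258087158203, 45.372901916503906), 0.798220694065094) 0.07006796295012752 0.003346251523428671
top 0.0325 343 ((532.6565551757812, 49.8071403503418), (95.57904815673828, 95.44904327392578), 0.06851216405630112) 0.03530254304045233 0.0022751296342009278
top 0.09 62 ((512.0630493164062, -362.72149658203125), (20.119977951049805, 19.910982131958008), 43.7701301574707) 0.11201006819978454 0.006559708975344614
side 0.06 16 ((550.7725219726562, 37.842864990234375), (22.167190551757812, 10.08756160736084), 80.76653289794922) 0.06948199090319218 0.0032463701083851036
side 0.0325 111 ((532.9929809570312, 38.995914459228516), (70.19047546386719, 94.63208770751953), 89.89354705810547) 0.03411434938017888 0.002273317102256307
side 0.09 92 ((544.9036254882812, -280.34600830078125), (20.831192016601562, 18.391389846801758), 80.43225860595703) 0.1102503109767094 0.007476019753836033
side 0.09 122 ((512.3914184570312, -364.06488037109375), (19.434040069580078, 20.8223876953125), 45.69853210449219) 0.10869305405840174 0.008157341238339232
```

View pics/c5.png

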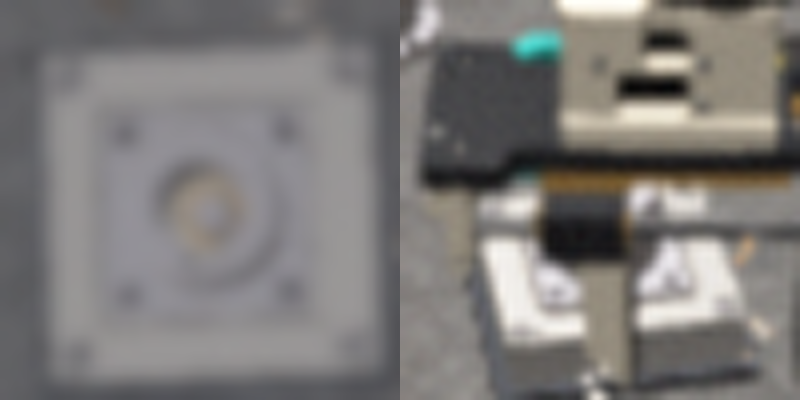

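The hub is seated: face at z=0.070, and its centre in the top view matches the release point. Both cameras put the keyed shaft at (0.545, −0.280), with its square at −10°. Now I grasp it.

```bash

python3 -m jog '[[[0.2,-0.3,0.07,0,0,0,0],[0.2,-0.6,0.13,0,0,0,0],[0.2,-0.88,0.2,0,0,0,0],[0.2,-0.88,0.2,0,0,0,0],[0.2,-0.88,0.2,0,0,0,0]]]' >/dev/null
python3 mv.py .545 -.2796 .070 -10
python3 -m jog '[[[0.2,0,0,0.3,0,0,0],[0.2,0,0,0.5,0,0,0],[0.2,0,0,0.64,0,0,0],[0.2,0,0,0.64,0,0,0],[-1,0,0,0.64,0,0,0],[-1,0,0,0.64,0,0,0],[-1,0,0,0.64,0,0,0],[-1,0,0,0.64,0,0,0]]]'
python3 mv.py .545 -.2796 .070 -10
```

```text
shift [-0.029 -0.003  0.653] turn [-0.001 -0.002  0.001] now [ 0.546  -0.2764  0.1483] yaw -9.9 q [ 0.2   0.5   0.3   1.74 -0.18  0.93  0.4 ] F [ 0.1 -0.3 -1.3] w 0.600 gf 0.0 t 12.72
t: 13.72
tool_pos: [0.5459, -0.2787, 0.0723]
ee_rot: [0.0, 0.766, 0.643, 0.0]
wrist_force: [0.4, -0.8, 1.6]
width: 0.216
gripper_force: 26.5
shift [-0.009 -0.006  0.02 ] turn [ 0.001  0.    -0.   ] now [ 0.5459 -0.2787  0.0723] yaw -10.0 q [ 0.23  0.6   0.27  1.78 -0.21  0.79  0.43] F [ 0.4 -0.8  1.6] w 0.216 gf 26.5 t 13.72
```

```bash

python3 -m jog '[[[-1,0,0,-0.2,0,0,0],[-1,0,0,-0.5,0,0,0],[-1,0,0,-0.8,0,0,0],[-1,0,0,-0.8,0,0,0]]]'
python3 -m jog '[[[-1,0.3,-0.07,0,0,0,0],[-1,0.6,-0.13,0,0,0,0],[-1,0.89,-0.196,0,0,0,0]]]' >/dev/null
python3 -m jog '[[[-1,0.3,-0.07,0,0,0,0],[-1,0.6,-0.13,0,0,0,0],[-1,0.89,-0.196,0,0,0,0]]]' >/dev/null
python3 -m jog '[[[-1,0.3,-0.07,0,0,0,0],[-1,0.6,-0.13,0,0,0,0],[-1,0.89,-0.196,0,0,0,0],[-1,0.89,-0.196,0,0,0,-0.14],[-1,0.89,-0.196,0,0,0,-0.271],[-1,0.89,-0.196,0,0,0,-0.271],[-1,0.89,-0.196,0,0,0,-0.271]]]'
python3 mv.py .5322 .0504 .130 2.2
python3 - <<'E'
from cloud import *
av=sum(grab_frame('side')[0].astype(np.float32) for _ in range(3))/3
u,v=proj('side',[[.5322,.05,.11]])[0]; u0,v0=int(u)-28,int(v)-21; print(u0,v0)
cv2.imwrite('pics/c6.png',cv2.resize(av[v0:v0+42,u0:u0+56].astype(np.uint8),(800,600),interpolation=cv2.INTER_CUBIC))
s=read_state()['tool_pos']; t=s-[0,0,.0583]
P=[t,t+[0,0,.043],[.5322,.0504,.070]]
print(np.round((proj('side',P)-[u0,v0])*14.29+7).tolist())
E
```

```text
t: 14.22
tool_pos: [0.5475, -0.2796, 0.1707]
ee_rot: [0.002, 0.766, 0.643, 0.001]
wrist_force: [0.4, -0.3, -4.2]
width: 0.218
gripper_force: 30.0
t: 15.85
tool_pos: [0.5312, 0.049, 0.167]
ee_rot: [-0.001, 0.694, 0.72, -0.001]
wrist_force: [-0.5, -0.3, -3.4]
width: 0.216
gripper_force: 30.0
shift [0.012 0.009 0.308] turn [-0.002  0.    -0.003] now [0.5312 0.049  0.167 ] yaw 2.1 q [-0.28  0.34  0.17  1.92 -0.07  0.9  -0.04] F [-0.5 -0.3 -3.4] w 0.216 gf 30.0 t 15.85
228 152
[[411.0, 316.0], [409.0, 158.0], [413.0, 452.0]]
```

View pics/c6.png

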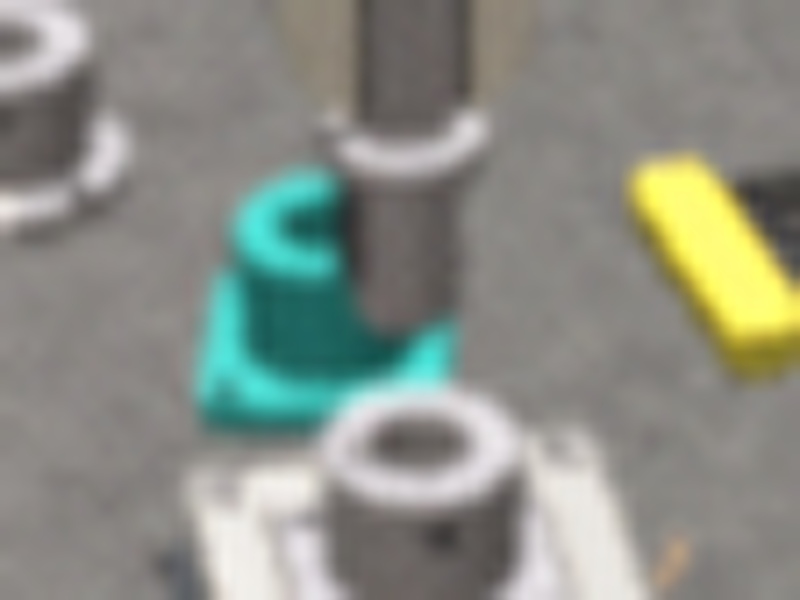

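The side crop shows the shaft tip at (407,325) above the bore at (421,445), with the key on the left over the keyway side. It needs about +2 mm in x. Now I lower the pilot into the bore.

```bash

python3 -m jog '[[[-1,0.019,0.017,0.15,0,0,0],[-1,0.019,0.017,0.25,0,0,0],[-1,0.019,0.017,0.3,0,0,0],[-1,0.019,0.017,0.33,0,0,0],[-1,0.019,0.017,0.36,0,0,0],[-1,0.019,0.017,0.38,0,0,0],[-1,0.019,0.017,0.4,0,0,0],[-1,0.019,0.017,0.4,0,0,0]]]'
python3 mv.py .5332 .0513 .085 2.2
```

```text
t: 17.0
tool_pos: [0.5341, 0.0518, 0.12]
ee_rot: [0.0, 0.693, 0.72, 0.0]
wrist_force: [1.3, 0.2, -4.0]
width: 0.217
gripper_force: 30.0
shift [-0.004 -0.008  0.292] turn [ 0.001 -0.    -0.   ] now [0.5341 0.0518 0.12  ] yaw 2.2 q [-0.28  0.41  0.16  1.94 -0.09  0.8  -0.03] F [ 1.3  0.2 -4. ] w 0.217 gf 30.0 t 17.00
```

Pilot is in the bore, with lateral forces of only about 1 N. Next I push the key down to the face and a little beyond.

```bash

python3 -m jog '[[[-1,0,0,0.02,0,0,0],[-1,0,0,0.04,0,0,0],[-1,0,0,0.05,0,0,0],[-1,0,0,0.06,0,0,0],[-1,0,0,0.07,0,0,0],[-1,0,0,0.07,0,0,0]]]'
python3 mv.py .5332 .0513 .085 2.2
```

```text
t: 17.75
tool_pos: [0.5341, 0.0517, 0.1115]
ee_rot: [0.0, 0.694, 0.72, 0.0]
wrist_force: [1.3, 1.1, -3.3]
width: 0.218
gripper_force: 30.0
shift [-0.003 -0.008  0.221] turn [ 0.001 -0.    -0.   ] now [0.5341 0.0517 0.1115] yaw 2.2 q [-0.27  0.42  0.16  1.95 -0.09  0.78 -0.03] F [ 1.3  1.1 -3.3] w 0.218 gf 30.0 t 17.75
```

The key has gone about 4 mm below the face with no resistance, so it is in the keyway. I continue down.

```bash

python3 -m jog '[[[-1,0,0,0.03,0,0,0],[-1,0,0,0.06,0,0,0],[-1,0,0,0.09,0,0,0],[-1,0,0,0.12,0,0,0],[-1,0,0,0.14,0,0,0],[-1,0,0,0.14,0,0,0]]]'
python3 -m jog '[[[-1,0,0,0.02,0,0,0],[-1,0,0,0.04,0,0,0],[-1,0,0,0.055,0,0,0],[-1,0,0,0.065,0,0,0],[-1,0,0,0.065,0,0,0]]]'
python3 mv.py .5332 .0513 .085 2.2
```

```text
t: 18.5
tool_pos: [0.5336, 0.0514, 0.0944]
ee_rot: [-0.0, 0.694, 0.72, -0.0]
wrist_force: [1.3, 0.9, -3.3]
width: 0.217
gripper_force: 30.0
t: 19.12
tool_pos: [0.5336, 0.0514, 0.0872]
ee_rot: [-0.0, 0.694, 0.72, -0.0]
wrist_force: [-1.0, -0.1, 5.6]
width: 0.219
gripper_force: 30.0
shift [-0.001 -0.003  0.018] turn [-0.001  0.    -0.001] now [0.5336 0.0514 0.0872] yaw 2.2 q [-0.27  0.46  0.15  1.96 -0.1   0.73 -0.02] F [-1.  -0.1  5.6] w 0.219 gf 30.0 t 19.12
```

```bash

python3 -m jog '[[[-1,0,0,0.008,0,0,0],[-1,0,0,0.016,0,0,0],[-1,0,0,0.016,0,0,0]]]'
python3 -m jog '[[[-1,0,0,0.006,0,0,0],[-1,0,0,0.006,0,0,0]]]'
python3 -m jog '[[[-1,0,0,0.006,0,0,0],[-1,0,0,0.006,0,0,0]]]'
```

```text
t: 19.5
tool_pos: [0.5336, 0.0514, 0.0854]
ee_rot: [-0.0, 0.694, 0.72, -0.0]
wrist_force: [-0.3, 1.9, 6.7]
width: 0.215
gripper_force: 30.0
t: 19.75
tool_pos: [0.5336, 0.0514, 0.0853]
ee_rot: [-0.0, 0.694, 0.72, -0.0]
wrist_force: [-3.5, 0.6, 12.6]
width: 0.213
gripper_force: 30.0
t: 20.0
tool_pos: [0.5336, 0.0514, 0.0853]
ee_rot: [-0.0, 0.694, 0.72, -0.0]
wrist_force: [-5.3, 1.1, 19.2]
width: 0.219
gripper_force: 30.0
```

The shaft stopped at TCP 0.0853, exactly the predicted home height, and the force is now rising. I check once that it holds and take a picture.

```bash

python3 -m jog '[[[-1,0,0,0.002,0,0,0],[-1,0,0,0.002,0,0,0],[-1,0,0,0.002,0,0,0],[-1,0,0,0.002,0,0,0]]]'
python3 - <<'E'
from h import *
av=sum(grab_frame('side')[0].astype(np.float32) for _ in range(3))/3
u,v=proj('side',[[.5322,.05,.08]])[0]; u0,v0=int(u)-28,int(v)-21
cv2.imwrite('pics/c7.png',cv2.resize(av[v0:v0+42,u0:u0+56].astype(np.uint8),(800,600),interpolation=cv2.INTER_CUBIC))
E
```

```text
t: 20.5
tool_pos: [0.5336, 0.0514, 0.0852]
ee_rot: [-0.0, 0.694, 0.72, -0.0]
wrist_force: [-6.8, 0.2, 21.0]
width: 0.216
gripper_force: 30.0
```

View pics/c7.png

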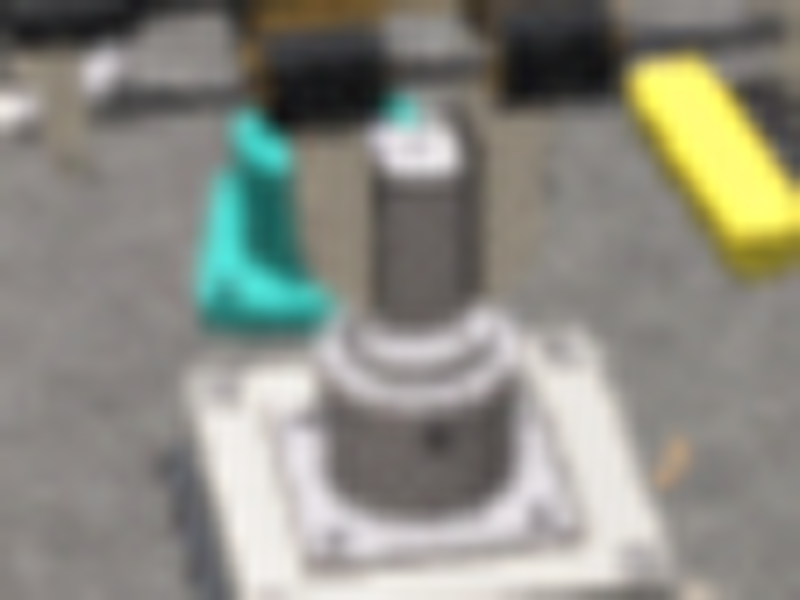

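The collar (420,350) sits on the hub's face, the flange lies flat in the pocket, and the shaft is gripped and pressed home with about 21 N. Handing in.

```bash
python3 -c "from station import hand_in; print(hand_in())"
```

```text
the job is handed in; nothing more can be done
None
```

I handed the job in at about 20.7 s of the 64 s: the hub is flat in the square nest, the keyed shaft is fully home with its key in the keyway, and the arm is still gripping it and pressing down with about 21 N.

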